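Draw the deed-box bolt with its sticky safe key and hold it

TASK

Take the steel key with the wide rectangular bow out of the wooden key block and put it into the keyhole on top of the grey deed box, working it past the sticky pins until its collar sits on the lock plate. Then turn it clockwise a quarter turn against its spring and finish while still gripping the key, holding it turned so that the bolt stays drawn. Leave the other two keys in the block and do not disturb the stamp on the lid or the ink tin by the block.

Things in the scene. Friction and masses are not known exactly. Their poses are not given: they have to be found in the camera images.
- key_square_bow (a point): The deed box's key: steel, with a RECTANGULAR bow (head), the widest of the three, with a window. Stands upright in a slot (which varies) of the key block. Point: centre of the bow; x along the bow's width, 44 mm; y through it, 9 mm; z up, 28 mm high. Collar 18 mm across, its underside 30 mm below this point, rests on the block's top; between bow and collar a thin neck, 12 mm. Lift 40 mm to clear the block. About 60 g.
- key_square: The same key; origin at the cone tip of its shank, 64 mm below the bow's centre, same axes. Shank 7 mm round. Double bit: flat wings along x, 24 mm tip to tip, 6 mm thick (y), 46 to 58 mm below the bow's centre, lower edge rounded; in the block it is hidden in the slot. The key is the same after a half turn about z: it fits either way round.
- key_round_bow (a point): Centre of the bow of a steel key of the same build with a ROUND disc bow, 25 mm across, 9 mm thick (y), same centre height; in another slot of the block. Wrong key: leave it.
- key_clover_bow (a point): Centre of the bow of a steel key of the same build with a three-lobed CLOVER bow, 28 mm wide (x), 9 mm thick (y), same centre height; in another slot of the block. Wrong key: leave it.
- keyhole (a point): Centre of the keyhole in the top face of the lock plate, 145 mm above the table; z up. Slot 26.5 mm along x, 8.5 mm along y; the key goes straight down, bit along x, with about 1 mm play. 8 mm before home, sticky spring pins catch the bit: push down with 5 to 20 N; a slight yaw wiggle helps. Home: collar on the plate, bow's centre 30 mm above this point. It turns only in the last 4 mm.
- plug (a joint): The lock's plug, rad: 0 at rest (its slot along the keyhole's x axis), growing as the key turns clockwise seen from above, end stop at 1.57 (a quarter turn). A spring pulls it back to 0: 0.012 N m at 0, 0.045 N m at the stop. It lags the key by up to about 0.1 rad of play. A small steel bolt on the lock's side draws out of its keeper as it turns.
- deed_box: Grey painted steel deed box, 226 x 266 mm (x, y), lid top 100 mm above the table, fixed. Origin: centre of its underside. The lock case, 76 x 76 mm, stands 45 mm proud of the lid, its axis at x 0, y +50 mm in this frame. Keyhole and box have the same yaw. A keeper on the lid at y +124 mm reaches 128 mm above the table.
- key_block: Wooden key block 200 mm (x) x 64 mm (y) x 45 mm high, fixed; origin: centre of its underside. Its three slots lie at x -60, 0 and +60 mm; all bows stand along x, their centres 75 mm above the table.
- stamp: Small wooden rubber stamp, 34 mm across, 58 mm high, upright on the deed box's lid; origin under its foot. Leave it.
- ink_tin: Flat round dark steel tin, 64 mm across, 22 mm high, on the table just beyond the key block's far end. Leave it.
There are look-alikes about, which are no part of the job. What is shaped like the key_square but green or turquoise is not meant.

How it is judged (in metres and radians):
On the way, in this order (a step that is already met when the one before it is completed fails the run):
1. the rectangular-bow key is out of the block (height (world z) of key_square_bow above 0.115 m), for 0.05 s.
2. the key is pushed home in the keyhole, its collar within 5 mm of the lock plate (z of key_square_bow in the frame of keyhole below 0.035 m and horizontal distance between key_square_bow and keyhole below 0.005 m), for 0.1 s.
3. the key has turned the plug a quarter turn clockwise (over 1.25 rad) (all of step 2 and value of joint plug above 1.25 rad), for 0.2 s.
At the end, for the whole second after the job is handed in: The rectangular-bow key is home in the keyhole (collar within 5 mm of the plate, centred to 5 mm), the plug is turned clockwise by at least 1.25 rad and still, the fingers still grip the key (over 1 N), the other keys are within 15 mm and the stamp and the ink tin within 30 mm of where they began (all of step 3 and velocity of joint plug between -0.2 and 0.2 rad/s and contact force between the fingers and key_square above 1 N and not (distance of any of key_round_bow, key_clover_bow from where it was at the start of the episode above 0.015 m or distance of any of stamp, ink_tin from where it was at the start of the episode above 0.03 m)); the arm keeps its last pose, push and grip.
It fails at once if another key is pulled out or knocked about (over 15 mm) (distance of any of key_round_bow, key_clover_bow from where it was at the start of the episode above 0.015 m).
It fails at once if the stamp or the ink tin is displaced by over 30 mm (distance of any of stamp, ink_tin from where it was at the start of the episode above 0.03 m).
It also fails if it takes over 53 s, if anything falls off the work surface, if the arm or the gripper's body presses on something with over 40 N, if the wrist force passes 120 N, or if a joint passes its speed limit or range.

ROBOT

A 6-joint arm with a two-finger parallel gripper is mounted at the origin on the work surface. World frame = base frame: x ahead of the robot, y to its left, z up, the work surface at z = 0. Lengths are in m, angles in degrees, forces in N, time in s.
With the tool pointing down it reaches from about 0.25 to 0.85 m from the base axis. Payload 12.5 kg.
Tool frame: the origin (TCP) lies on the centre line of the jaws, within the pads' length; the fingertips stand 11 mm ahead of it and the grasp point (between the pads) lies 8 mm behind it; z points along the fingers, y is the line along which they close (so a half turn about z gives the same grasp; the last joint's range is limited). The gripper opens to 93 mm and grips with 3 to 60 N. Pads are 15 mm wide; open, the fingers measure 128 mm over their backs; the gripper's body (75 mm by 188 mm) begins 65 mm behind the grasp point.
Start: joints at [-73.086, 20.094, 94.641, -0, 65.266, -4.847], TCP at [0.204, -0.511, 0.23] pointing down, gripper open.
Joint ranges: [-157.81, 157.81], [-45, 120.19], [0.68, 151.7], [-89.99, 269.99], [4.06, 180], [-164.3, 164.3]. Speed limits (degrees/s): [127.2, 127.2, 159.86, 180, 180, 180].

INTERFACE

Orientations are given as a 3x3 rotation matrix whose columns are the frame's x, y, z axes.
In Python, from bench import robot, eyes gives the robot as it stands.
- The arm moves only by the tool servo_tool, never from a script. Its argument "motion" is a list of rows, each a list of 7 numbers: the shift along the world's x, y, z in cm, then the turn, a rotation vector about the world's x, y, z in rad, then the closure, from 0 (fully open) to 1 (shut). A call has 1 to 5 rows; each row is the pose to reach, as a shift and turn from the pose commanded when the call began; what a row does not reach only later rows make up. A row lasts 1/10 s, in which the tool goes at most 50 mm and 8.59 degrees, less where a joint would pass 70% of its speed; a pose out of reach is approached as far as the arm can. A call with a gripper value outside its range is refused whole. The fingers move at their own pace and stop on an object; "force" is the grip in N (left out, the last holds). Time passes only in rows, so rows that repeat a pose let the fingers close. It gives the time, the measured TCP pose, the force, the opening and the grip force at its end, in the units of the state.
- robot.sense(): the state, without advancing time (a new reading comes with each control period).
- eyes.read_camera(name): name is "scene" or "top" or "wrist"; returns the picture (384x512x3 uint8, red, green, blue); there is no depth.
- eyes.get_calibration(name): a dict with "fx", "fy", "cx", "cy" (pixels), "rvec" (rotation vector, rad) and "tvec" (3), from world to camera coordinates, as OpenCV has them; the wrist camera has in their place "T_tool_cam" (4x4, takes a point from camera to tool coordinates, whose origin is the TCP and whose axes are the flange's). Camera axes: x right, y down, z forward; pixel columns grow to the right and rows downward; lengths in m; the calibration is good to about 2 mm. A picture is of the moment at which its call begins: read the wrist's pose just before it. get_calibration takes no time and is no camera call.
- robot.hand_in(): hands the job in; it is judged then, once.
The state is a dict: "time_s": time; "joint_pos": joint angles; "dq": joint speeds; "joint_torque": joint torques, N m; "eef_pos": TCP position; "eef_rot": TCP orientation; "wrist_force": force on the tool from outside, world axes, zero at the start; "torque": the same for the moment, N m; "width": finger opening in m; "grasp_force": force on a finger pad.
Only numpy, scipy, OpenCV 4.12 (cv2) and the standard library are available. Lean on these libraries where they do the work, as an engineer would, in place of code of your own. Each camera call takes 0.05 s, during which the arm holds its last target. There are 200 camera calls.

## Working session

There is one attempt and no reset: what is moved stays moved. The work goes in short steps, Python scripts to look and compute and a tool call to move; the robot and the scene stay as the last step left them, time stands still between calls to the robot, and variables do not carry over. Pictures are saved under pics/ and viewed, at most 10 in all, crops included, and the job is handed in when it is done.

Besides the shell and the picture viewer there is one more tool, called after "Request:" by a JSON object that holds its "name" and its "arguments". servo_tool: Moves the arm, as the interface text tells. Its arguments: {"type":"object","properties":{"motion":{"type":"array","items":{"type":"array","items":{"type":"number"}}},"force":{"type":"number"}},"required":["motion"]}

```bash
mkdir -p pics; ls; cat > h.py <<'E'
import numpy as np, cv2
from bench import robot, eyes
def cam(name):
    c=eyes.get_calibration(name)
    K=np.array([[c['fx'],0,c['cx']],[0,c['fy'],c['cy']],[0,0,1]])
    if name=='wrist':
        s=robot.sense(); T=np.eye(4); T[:3,:3]=s['eef_rot']; T[:3,3]=s['eef_pos']
        W=T@np.array(c['T_tool_cam']); return K,W[:3,:3],W[:3,3]
    R=cv2.Rodrigues(np.array(c['rvec'],float))[0]; t=np.array(c['tvec'],float).ravel()
    return K,R.T,-R.T@t
def ray(cm,uv,z):
    K,R,o=cm; d=R@np.linalg.inv(K)@np.array([uv[0],uv[1],1.]); return o+d*(z-o[2])/d[2]
def proj(cm,p):
    K,R,o=cm; q=K@R.T@(np.array(p)-o); return q[:2]/q[2]
def shot(name,f):
    cm=cam(name); im=np.ascontiguousarray(eyes.read_camera(name)[:,:,::-1]); cv2.imwrite('pics/'+f,im); return cm,im
E
python3 - <<'E'
from h import *
a=shot('top','top0.png')[1]; b=shot('scene','scene0.png')[1]
cv2.imwrite('pics/both.png',cv2.resize(np.vstack([a,b]),None,fx=.78,fy=.78))
for n in('top','scene','wrist'):
    c=cam(n); print(n,c[0][0,0],c[2].round(3),c[1][:,2].round(2))
print(robot.sense())
E
```

```text
pics
top 449.4274554356234 [ 0.313 -0.021  1.32 ] [ 0.2   0.   -0.98]
scene 370.75577437422214 [ 1.242 -0.151  0.574] [-0.81  0.15 -0.56]
wrist 320.8607805514725 [ 0.279 -0.48   0.383] [-0.27 -0.11 -0.96]
{'time_s': 0.1, 'joint_pos': array([-7.30869719e+01,  2.01204130e+01,  9.46741119e+01, -2.37506231e-04,
        6.52664981e+01, -4.84793534e+00]), 'dq': array([ 0.01246822, -0.00651267, -0.12366812,  0.01911624,  0.00644129,
       -0.00278549]), 'joint_torque': array([ 1.43906123e-03, -4.98024487e+01, -2.85704255e+01,  7.00434158e-02,
        2.38417386e-02, -5.37010590e-05]), 'eef_pos': array([ 0.20383003, -0.51050115,  0.22915777]), 'eef_rot': array([[ 9.28738000e-01,  3.70736603e-01, -3.13446673e-04],
       [ 3.70736725e-01, -9.28737446e-01,  1.01789003e-03],
       [ 8.62594304e-05, -1.06155935e-03, -9.99999433e-01]]), 'wrist_force': array([-0.55348461, -0.50743006, -0.15003886]), 'torque': array([ 0.01751549, -0.01736646,  0.03909995]), 'grasp_force': 0.0, 'width': 0.09319088479214437}
```

View pics/top0.png

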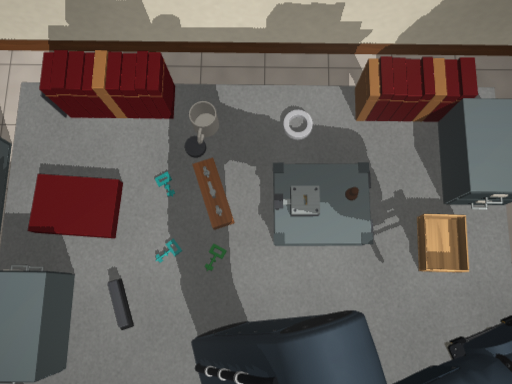

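View pics/scene0.png

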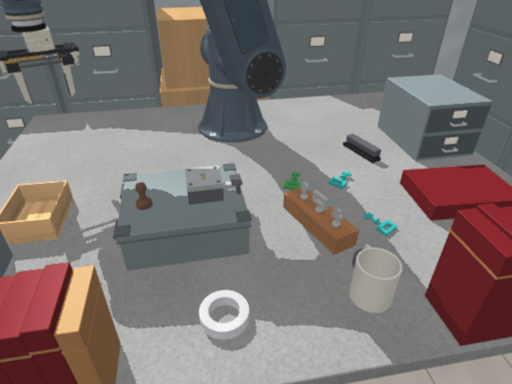

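The top view shows the block around (212,193), the ink tin at (195,147), the mug at (203,115), the lock plate at (306,200) and the stamp at (352,193). Next I'll zoom in on the block and lock.

```bash
python3 - <<'E'
from h import *
ct=cam('top'); cs=cam('scene')
a=cv2.imread('pics/top0.png'); b=cv2.imread('pics/scene0.png')
A=cv2.resize(a[150:240,160:330],(680,360),interpolation=cv2.INTER_CUBIC)[:,:]
B=cv2.resize(b[160:250,180:380],(680,306)[:2] if 0 else (533,240),interpolation=cv2.INTER_CUBIC)
c=np.zeros((600,680,3),np.uint8); c[:360]=A; c[360:,:533]=B; cv2.imwrite('pics/zoom.png',c)
# block top mask (brown)
hsv=cv2.cvtColor(a,cv2.COLOR_BGR2HSV); m=cv2.inRange(hsv,(3,90,40),(15,255,200)); m[:, :180]=0; m[:,245:]=0; m[:150]=0;m[240:]=0
cs_,_=cv2.findContours(m,0,2); k=max(cs_,key=cv2.contourArea); r=cv2.minAreaRect(k); print(r)
P=np.array([ray(ct,p,.045) for p in cv2.boxPoints(r)]); print(P.round(3), P.mean(0).round(3))
print(np.linalg.norm(P-np.roll(P,1,0),axis=1).round(3))
for uv in[(194,147),(352,193),(306,200)]: print(uv, ray(ct,uv,.1).round(3))
E
```

```text
((212.60000610351562, 193.3000030517578), (69.25386810302734, 22.452171325683594), 71.56504821777344)
[[0.673 0.191 0.045]
 [0.695 0.129 0.045]
 [0.5   0.06  0.045]
 [0.479 0.12  0.045]] [0.587 0.125 0.045]
[0.206 0.066 0.207 0.064]
(194, 147) [0.708 0.176 0.1  ]
(352, 193) [ 0.579 -0.269  0.1  ]
(306, 200) [ 0.558 -0.141  0.1  ]
```

View pics/zoom.png

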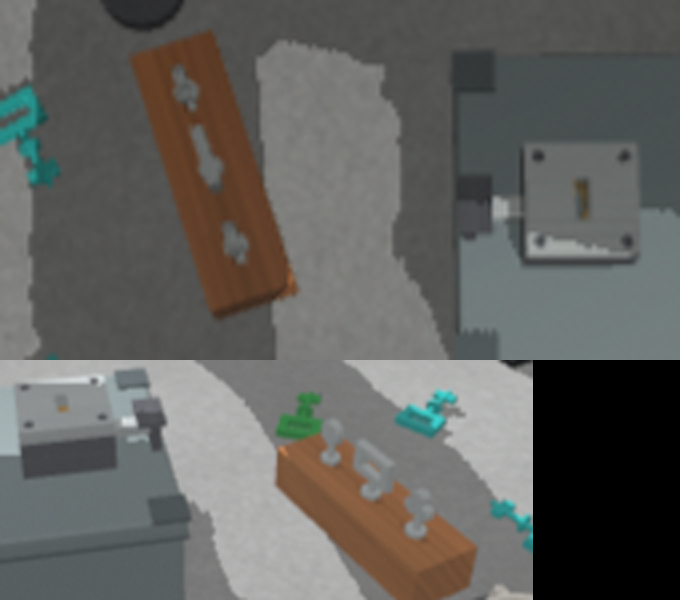

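The rectangular-bow key is in the middle slot. The half-turned grasp (tool yaw about 200°) keeps joint 6 in range for the later clockwise turn. I'll move above the block.

Request:
{"name": "servo_tool", "arguments": {"motion": [[1.54, 2.54, 0.2, 0, 0, 0.124, 0], [3.08, 5.08, 0.4, 0, 0, 0.248, 0], [4.62, 7.62, 0.6, 0, 0, 0.372, 0], [6.16, 10.16, 0.8, 0, 0, 0.496, 0], [7.7, 12.7, 1, 0, 0, 0.62, 0]]}}

```text
time_s: 0.6
eef_pos: [0.2813, -0.3826, 0.2395]
eef_rot: [[0.536, 0.844, -0.0], [0.844, -0.536, 0.0], [0.0, -0.0, -1.0]]
wrist_force: [0.3, 0.6, -0.4]
width: 0.0932
grasp_force: 0.0
```

Request:
{"name": "servo_tool", "arguments": {"motion": [[1.54, 2.54, 0, 0, 0, 0.124, 0], [3.08, 5.08, 0, 0, 0, 0.248, 0], [4.62, 7.62, 0, 0, 0, 0.372, 0], [6.16, 10.16, 0, 0, 0, 0.496, 0], [7.7, 12.7, 0, 0, 0, 0.62, 0]]}}

```text
time_s: 1.1
eef_pos: [0.3583, -0.2556, 0.2395]
eef_rot: [[-0.054, 0.999, -0.0], [0.999, 0.054, 0.0], [0.0, -0.0, -1.0]]
wrist_force: [0.1, -0.3, 0.2]
width: 0.0928
grasp_force: 0.0
```

Request:
{"name": "servo_tool", "arguments": {"motion": [[1.54, 2.54, 0, 0, 0, 0.124, 0], [3.08, 5.08, 0, 0, 0, 0.248, 0], [4.62, 7.62, 0, 0, 0, 0.372, 0], [6.16, 10.16, 0, 0, 0, 0.496, 0], [7.7, 12.7, 0, 0, 0, 0.62, 0]]}}

```text
time_s: 1.6
eef_pos: [0.4353, -0.1286, 0.2395]
eef_rot: [[-0.624, 0.781, -0.0], [0.781, 0.624, 0.0], [0.0, -0.0, -1.0]]
wrist_force: [-0.1, -0.7, 1.0]
width: 0.0931
grasp_force: 0.0
```

Request:
{"name": "servo_tool", "arguments": {"motion": [[1.54, 2.54, 0, 0, 0, 0.124, 0], [3.08, 5.08, 0, 0, 0, 0.248, 0], [4.62, 7.62, 0, 0, 0, 0.372, 0], [6.16, 10.16, 0, 0, 0, 0.496, 0], [7.7, 12.7, 0, 0, 0, 0.62, 0]]}}

```text
time_s: 2.1
eef_pos: [0.5123, -0.0016, 0.2394]
eef_rot: [[-0.962, 0.273, -0.0], [0.273, 0.962, -0.0], [0.0, -0.0, -1.0]]
wrist_force: [-0.9, -1.0, -0.0]
width: 0.0933
grasp_force: 0.0
```

Request:
{"name": "servo_tool", "arguments": {"motion": [[1.5, 2.54, -0.4, 0, 0, 0.124, 0], [3.0, 5.08, -0.8, 0, 0, 0.248, 0], [4.5, 7.62, -1.2, 0, 0, 0.372, 0], [6.0, 10.16, -1.6, 0, 0, 0.496, 0], [7.5, 12.7, -2, 0, 0, 0.62, 0]]}}

```text
time_s: 2.6
eef_pos: [0.5872, 0.1254, 0.2191]
eef_rot: [[-0.942, -0.337, -0.001], [-0.337, 0.942, -0.0], [0.001, 0.0, -1.0]]
wrist_force: [0.4, 0.6, 0.0]
width: 0.0928
grasp_force: 0.0
```

Request:
{"name": "servo_tool", "arguments": {"motion": [[0, 0, 0, 0, 0, 0, 0], [0, 0, 0, 0, 0, 0, 0]]}}

```text
time_s: 2.8
eef_pos: [0.5866, 0.1243, 0.2191]
eef_rot: [[-0.944, -0.331, -0.001], [-0.331, 0.944, -0.0], [0.001, 0.0, -1.0]]
wrist_force: [-0.7, 0.4, -0.3]
width: 0.093
grasp_force: 0.0
```

```bash
python3 - <<'E'
from h import *
s=robot.sense(); print(s['time_s'],s['eef_pos'],s['joint_pos'].round(1),np.degrees(np.arctan2(s['eef_rot'][1,0],s['eef_rot'][0,0])))
cm,im=shot('wrist','w1.png'); np.savez('pics/w1.npz',K=cm[0],R=cm[1],o=cm[2])
print(cm[2].round(3),proj(cm,(.587,.125,.089)))
E
```

```text
2.8 [0.58657128 0.12427262 0.21905763] [   7.5   25.9   87.6   -0.    66.6 -101.8] -160.6699677254285
[0.512 0.099 0.373] [255.27237908 188.50268014]
```

View pics/w1.png

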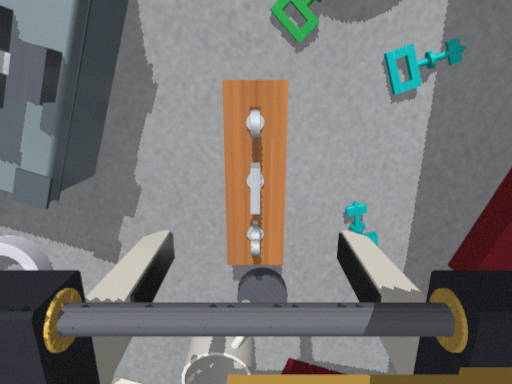

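The wrist view shows the round key at (255,122), the rectangular bow spanning rows 163–213 at column 255, and the clover at (255,236). The block's axis runs nearly straight down the image. Next I'll refine the pose and locate the keyhole.

```bash
python3 - <<'E'
from h import *
d=np.load('pics/w1.npz'); cm=(d['K'],d['R'],d['o'])
im=cv2.imread('pics/w1.png'); hsv=cv2.cvtColor(im,cv2.COLOR_BGR2HSV)
brown=cv2.inRange(hsv,(3,90,40),(18,255,255)); brown[:70]=0; brown[275:]=0; brown[:,:210]=0; brown[:,300:]=0
k=max(cv2.findContours(brown,0,2)[0],key=cv2.contourArea); hull=cv2.convexHull(k)
r=cv2.minAreaRect(hull); q=cv2.approxPolyDP(hull,6,True)[:,0]; print('block hull',q.tolist())
P=np.array([ray(cm,p,.045) for p in q]); print(P.round(4).tolist())
R=np.array([p[:2] for p in [ray(cm,x,.045) for x in hull[:,0]]],np.float32); rr=cv2.minAreaRect(R); print('rect on plane',rr)
g=((hsv[:,:,1]<60)&(hsv[:,:,2]>110)).astype(np.uint8)*255; g[:155]=0; g[218:]=0; g[:,:244]=0; g[:,268:]=0
ys,xs=np.nonzero(g); 
for y in range(158,218,4):
    x=xs[ys==y]; print(y,(x.min(),x.max()) if len(x) else None, end=' ')
print()
for uv in[(255,163),(255,213.5),(255,188)]: print(ray(cm,uv,.089).round(4))
e=np.load
# keyhole from top & scene
ct=cam('top')
a=cv2.imread('pics/top0.png')
for uv in [(160+582/4,150+199/4)]: print('keyhole',ray(ct,uv,.145).round(4))
for uv in [(160+538/4,150+156/4),(160+625/4,150+156/4),(160+628/4,150+241/4),(160+540/4,150+241/4)]: print('screw',ray(ct,uv,.145).round(4))
E
```

```text
block hull [[287, 80], [282, 264], [228, 264], [222, 81]]
[[0.4859, 0.1218, 0.045], [0.6728, 0.1875, 0.045], [0.6933, 0.1294, 0.045], [0.5076, 0.0629, 0.045]]
rect on plane ((0.5896532535552979, 0.12550267577171326), (0.19817493855953217, 0.06377417594194412), 19.40702247619629)
158 None 162 (np.int64(254), np.int64(258)) 166 (np.int64(251), np.int64(259)) 170 (np.int64(250), np.int64(260)) 174 (np.int64(249), np.int64(261)) 178 (np.int64(247), np.int64(263)) 182 (np.int64(247), np.int64(263)) 186 (np.int64(248), np.int64(261)) 190 (np.int64(250), np.int64(259)) 194 (np.int64(251), np.int64(259)) 198 (np.int64(251), np.int64(259)) 202 (np.int64(251), np.int64(259)) 206 (np.int64(251), np.int64(259)) 210 (np.int64(251), np.int64(259)) 214 (np.int64(252), np.int64(258)) 
[0.5647 0.1169 0.089 ]
[0.6101 0.1329 0.089 ]
[0.5866 0.1246 0.089 ]
keyhole [ 0.5493 -0.1351  0.145 ]
screw [ 0.5784 -0.1059  0.145 ]
screw [ 0.579  -0.1642  0.145 ]
screw [ 0.5212 -0.1654  0.145 ]
screw [ 0.5206 -0.107   0.145 ]
```

Request:
{"name": "servo_tool", "arguments": {"motion": [[0.24, 0.12, -3, 0, 0, 0, 0], [0.24, 0.12, -6, 0, 0, 0, 0], [0.24, 0.12, -9, 0, 0, 0, 0], [0.24, 0.12, -12, 0, 0, 0, 0], [0.24, 0.12, -15.2, 0, 0, 0, 0]]}}

```text
time_s: 3.35
eef_pos: [0.5892, 0.1243, 0.0672]
eef_rot: [[-0.944, -0.329, 0.001], [-0.329, 0.944, 0.0], [-0.001, -0.0, -1.0]]
wrist_force: [0.1, 0.6, -0.3]
width: 0.0932
grasp_force: 0.0
```

Request:
{"name": "servo_tool", "arguments": {"motion": [[0, 0, 0, 0, 0, 0, 0.5], [0, 0, 0, 0, 0, 0, 0.8], [0, 0, 0, 0, 0, 0, 1], [0, 0, 0, 0, 0, 0, 1], [0, 0, 0, 0, 0, 0, 1]], "force": 20}}

```text
time_s: 3.85
eef_pos: [0.5898, 0.1254, 0.0688]
eef_rot: [[-0.943, -0.332, 0.002], [-0.332, 0.943, 0.0], [-0.002, -0.0, -1.0]]
wrist_force: [0.3, 0.3, -0.4]
width: 0.0573
grasp_force: 0.0
```

Request:
{"name": "servo_tool", "arguments": {"motion": [[0, 0, 0, 0, 0, 0, 1], [0, 0, 0, 0, 0, 0, 1], [0, 0, 0, 0, 0, 0, 1], [0, 0, 0, 0, 0, 0, 1], [0, 0, 0, 0, 0, 0, 1]], "force": 50}}

```text
time_s: 4.35
eef_pos: [0.5893, 0.1254, 0.0676]
eef_rot: [[-0.943, -0.332, -0.0], [-0.332, 0.943, -0.0], [0.0, 0.0, -1.0]]
wrist_force: [0.7, 0.4, 0.5]
width: 0.0172
grasp_force: 0.0
```

Request:
{"name": "servo_tool", "arguments": {"motion": [[0, 0, 0, 0, 0, 0, 1], [0, 0, 0, 0, 0, 0, 1], [0, 0, 0, 0, 0, 0, 1], [0, 0, 0, 0, 0, 0, 1]], "force": 50}}

```text
time_s: 4.75
eef_pos: [0.5893, 0.1254, 0.0676]
eef_rot: [[-0.943, -0.332, -0.0], [-0.332, 0.943, -0.0], [0.0, 0.0, -1.0]]
wrist_force: [-0.2, -0.5, -0.6]
width: 0.0083
grasp_force: 50.0
```

Request:
{"name": "servo_tool", "arguments": {"motion": [[0, 0, 0.5, 0, 0, 0, 1], [0, 0, 1.5, 0, 0, 0, 1], [0, 0, 3, 0, 0, 0, 1], [0, 0, 5, 0, 0, 0, 1], [0, 0, 7, 0, 0, 0, 1]]}}

```text
time_s: 5.25
eef_pos: [0.5895, 0.1254, 0.1397]
eef_rot: [[-0.943, -0.332, 0.001], [-0.332, 0.943, 0.0], [-0.001, -0.0, -1.0]]
wrist_force: [0.7, -0.4, 0.1]
width: 0.0085
grasp_force: 50.0
```

Request:
{"name": "servo_tool", "arguments": {"motion": [[0, 0, 2, 0, 0, 0, 1], [0, 0, 4.5, 0, 0, 0, 1], [0, 0, 7, 0, 0, 0, 1], [0, 0, 9.5, 0, 0, 0, 1], [0, 0, 11.2, 0, 0, 0, 1]]}}

```text
time_s: 5.75
eef_pos: [0.5896, 0.1255, 0.253]
eef_rot: [[-0.943, -0.332, 0.003], [-0.332, 0.943, 0.0], [-0.003, -0.001, -1.0]]
wrist_force: [-0.0, 0.8, -0.2]
width: 0.0088
grasp_force: 50.0
```

```bash
python3 - <<'E'
from h import *
s=robot.sense(); print(s['time_s'],s['eef_pos'],s['width'],s['joint_pos'].round(1))
ct,a=shot('top','top1.png'); cs,b=shot('scene','scene1.png')
cv2.imwrite('pics/z1.png',np.hstack([cv2.resize(b[80:230,150:370],(660,450),interpolation=cv2.INTER_CUBIC)]))
print('bow in scene',proj(cs,s['eef_pos']+[0,0,.008]),'tip',proj(cs,s['eef_pos']-[0,0,.056]))
# keyhole: zoom from scene and top
u0,v0=(450//1)//1,0
for n,c,im,uv in[('top',ct,a,(305.5,199.75)),('scene',cs,b,None)]:
    p=proj(c,(.5493,-.1351,.145)); print(n,p)
E
```

```text
5.75 [0.58961705 0.12549207 0.25303914] 0.008750901855989443 [   7.6   24.3   85.    -0.    70.5 -101.8]
bow in scene [329.34798044 123.78375253] tip [325.84124921 151.80023924]
top [305.49765789 199.7605196 ]
scene [202.63431281 174.61202671]
```

View pics/z1.png

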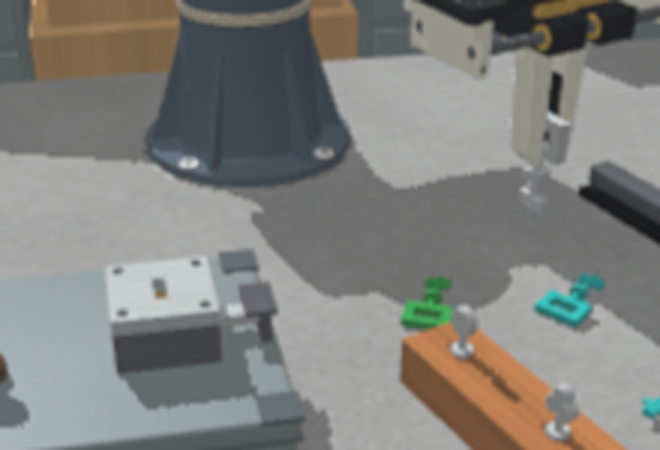

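The key is gripped upright, with the lock plate clear on the left. I'll move over the keyhole.

Request:
{"name": "servo_tool", "arguments": {"motion": [[-0.4, -2.6, 0, 0, 0, -0.033, 1], [-1.0, -6, 0, 0, 0, -0.08, 1], [-1.5, -9.5, 0, 0, 0, -0.12, 1], [-2, -13, 0, 0, 0, -0.164, 1], [-2.4, -16, 0, 0, 0, -0.2, 1]]}}

```text
time_s: 6.35
eef_pos: [0.5645, -0.0361, 0.2492]
eef_rot: [[-0.991, -0.136, -0.001], [-0.136, 0.991, 0.0], [0.001, 0.0, -1.0]]
wrist_force: [-0.2, -0.9, -0.5]
width: 0.0087
grasp_force: 50.0
```

Request:
{"name": "servo_tool", "arguments": {"motion": [[-0.5, -3.5, 0, 0, 0, -0.033, 1], [-1.0, -6.5, 0, 0, 0, -0.08, 1], [-1.4, -9, 0, 0, 0, -0.12, 1], [-1.6, -10.08, 0, 0, 0, -0.128, 1], [-1.6, -10.08, 0, 0, 0, -0.128, 1]]}}

```text
time_s: 6.85
eef_pos: [0.549, -0.1361, 0.2493]
eef_rot: [[-1.0, -0.009, -0.0], [-0.009, 1.0, 0.0], [0.0, 0.0, -1.0]]
wrist_force: [-0.5, 0.5, -1.3]
width: 0.009
grasp_force: 50.0
```

Request:
{"name": "servo_tool", "arguments": {"motion": [[0, 0, 0, 0, 0, 0, 1], [0, 0, 0, 0, 0, 0, 1]]}}

```text
time_s: 7.05
eef_pos: [0.5495, -0.1343, 0.2496]
eef_rot: [[-1.0, -0.012, -0.0], [-0.012, 1.0, 0.0], [0.0, 0.0, -1.0]]
wrist_force: [0.1, 0.6, 0.1]
width: 0.0087
grasp_force: 50.0
```

```bash
python3 - <<'E'
from h import *
s=robot.sense(); print(s['time_s'],s['eef_pos'],s['eef_rot'].round(3),s['width'],s['joint_pos'].round(1))
cm,im=shot('wrist','w2.png'); np.savez('pics/w2.npz',K=cm[0],R=cm[1],o=cm[2])
print(proj(cm,(.5493,-.1351,.145)))
E
```

```text
7.05 [ 0.54947565 -0.13427786  0.24955382] [[-1.    -0.012 -0.   ]
 [-0.012  1.     0.   ]
 [ 0.     0.    -1.   ]] 0.008678684501480986 [ -18.5   20.6   90.9    0.    68.5 -109.1]
[253.25148535 195.78251228]
```

View pics/w2.png

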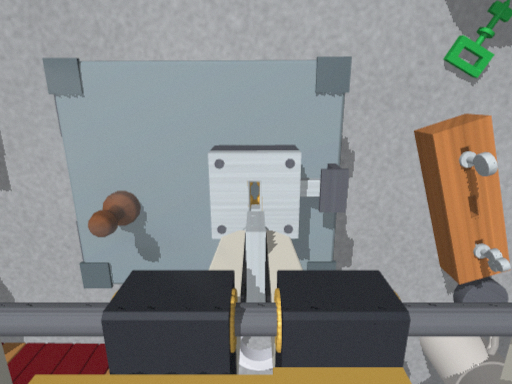

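The plate's screws are near (219,163), (290,163), (222,229) and (288,229). The keyhole is at about (254.5,195), and the bow stands over it at column 256.

```bash
python3 - <<'E'
from h import *
d=np.load('pics/w2.npz'); cm=(d['K'],d['R'],d['o'])
im=cv2.imread('pics/w2.png'); g=cv2.cvtColor(im,cv2.COLOR_BGR2GRAY)
S=[]
for u,v in[(219,163),(290,163),(222,229),(288,229)]:
    w=np.clip(130-g[v-7:v+8,u-7:u+8].astype(float),0,None); yy,xx=np.mgrid[v-7:v+8,u-7:u+8]
    uv=((w*xx).sum()/w.sum(),(w*yy).sum()/w.sum()); p=ray(cm,uv,.145); S.append(p); print(np.round(uv,1),p.round(4))
S=np.array(S); print('centre',S.mean(0).round(4))
for a,b in((2,0),(3,1)): print('yaw x',np.degrees(np.arctan2(*(S[a]-S[b])[1::-1])))
for a,b in((1,0),(3,2)): print('yaw y',np.degrees(np.arctan2(-(S[a]-S[b])[0],(S[a]-S[b])[1])))
for v in(178,182,186,190,194,198,202): print(v,g[v,242:270].tolist())
t=np.array([.5495,-.1343,.2496])
for dx in(-.022,.022):
  for dy in(-.0045,.0045): print('bow top corner',dx,dy,proj(cm,t+[dx,dy,.022]).round(1),'bottom',proj(cm,t+[dx,dy,-.006]).round(1))
for v in(214,220,230,250,270): print(v,g[v,236:280].tolist())
c=cv2.resize(im[145:285,190:325],None,fx=4.2,fy=4.2,interpolation=cv2.INTER_CUBIC); cv2.imwrite('pics/z2.png',c)
E
```

```text
[218.7 163.4] [ 0.522  -0.1637  0.145 ]
[289.4 163.3] [ 0.5211 -0.1058  0.145 ]
[221.2 229.1] [ 0.58   -0.1626  0.145 ]
[287.7 228.8] [ 0.5789 -0.1048  0.145 ]
centre [ 0.5505 -0.1342  0.145 ]
yaw x 1.0153571235834653
yaw x 1.0199681563482101
yaw y 0.9218547528017199
yaw y 1.0270856705390594
178 [200, 200, 198, 199, 198, 196, 198, 199, 197, 201, 196, 195, 197, 197, 198, 196, 199, 200, 199, 196, 197, 197, 200, 198, 198, 197, 199, 199]
182 [199, 195, 199, 201, 197, 178, 162, 134, 125, 121, 115, 111, 115, 121, 123, 132, 135, 149, 187, 188, 199, 199, 199, 196, 198, 200, 198, 198]
186 [203, 205, 205, 207, 205, 193, 166, 133, 104, 108, 105, 109, 106, 106, 106, 106, 105, 139, 194, 196, 206, 205, 206, 203, 204, 204, 203, 206]
190 [203, 201, 200, 205, 203, 198, 180, 131, 100, 107, 105, 104, 107, 107, 107, 109, 108, 137, 193, 195, 204, 201, 203, 200, 202, 202, 200, 203]
194 [202, 201, 200, 202, 199, 200, 184, 131, 101, 105, 104, 103, 106, 109, 109, 108, 112, 145, 196, 195, 199, 202, 202, 200, 203, 200, 202, 202]
198 [201, 200, 199, 199, 200, 197, 182, 136, 116, 113, 105, 98, 106, 106, 107, 139
[... 871 characters left out ...]
, 198, 200, 197, 196, 196, 196, 194]
230 [200, 199, 198, 199, 200, 198, 193, 188, 193, 191, 161, 160, 162, 163, 161, 161, 162, 160, 161, 162, 161, 160, 161, 158, 156, 157, 160, 159, 160, 153, 130, 119, 124, 158, 162, 161, 170, 198, 199, 197, 196, 196, 196, 198]
250 [198, 200, 199, 201, 199, 198, 202, 181, 59, 102, 185, 207, 208, 205, 205, 197, 202, 204, 202, 203, 204, 202, 200, 197, 197, 200, 200, 199, 193, 142, 36, 75, 123, 122, 120, 130, 180, 199, 200, 198, 201, 202, 200, 202]
270 [199, 199, 197, 199, 197, 185, 116, 52, 50, 53, 87, 139, 142, 139, 138, 156, 199, 203, 205, 204, 201, 204, 200, 198, 199, 201, 201, 203, 185, 69, 38, 39, 68, 149, 199, 201, 200, 200, 201, 198, 194, 166, 109, 115]
```

View pics/z2.png

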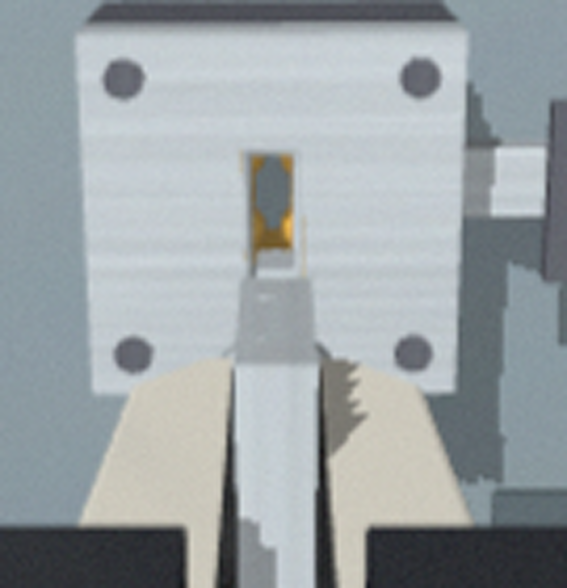

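Request:
{"name": "servo_tool", "arguments": {"motion": [[0.1, 0, -1.3, 0, 0, 0.005, 1], [0.1, 0, -2.6, 0, 0, 0.005, 1], [0.1, 0, -3.8, 0, 0, 0.005, 1], [0.1, 0, -3.8, 0, 0, 0.005, 1], [0.1, 0, -3.8, 0, 0, 0.005, 1]]}}

```text
time_s: 7.6
eef_pos: [0.5502, -0.1354, 0.2112]
eef_rot: [[-1.0, -0.015, -0.001], [-0.015, 1.0, 0.0], [0.001, 0.0, -1.0]]
wrist_force: [-0.1, -0.4, 0.1]
width: 0.0087
grasp_force: 50.0
```

Request:
{"name": "servo_tool", "arguments": {"motion": [[0, 0, 0, 0, 0, 0, 1]]}}

```text
time_s: 7.7
eef_pos: [0.5506, -0.1355, 0.212]
eef_rot: [[-1.0, -0.015, 0.001], [-0.015, 1.0, -0.0], [-0.001, -0.0, -1.0]]
wrist_force: [-0.5, 0.1, 0.1]
width: 0.0089
grasp_force: 50.0
```

Request:
{"name": "servo_tool", "arguments": {"motion": [[0, 0, 0, 0, 0, 0, 1]]}}

```text
time_s: 7.8
eef_pos: [0.5506, -0.1355, 0.2121]
eef_rot: [[-1.0, -0.015, 0.001], [-0.015, 1.0, -0.0], [-0.001, -0.0, -1.0]]
wrist_force: [-0.2, -0.4, -0.6]
width: 0.0088
grasp_force: 50.0
```

Request:
{"name": "servo_tool", "arguments": {"motion": [[0, 0, 0, 0, 0, 0, 1]]}}

```text
time_s: 7.9
eef_pos: [0.5505, -0.1355, 0.212]
eef_rot: [[-1.0, -0.015, 0.001], [-0.015, 1.0, -0.0], [-0.001, -0.0, -1.0]]
wrist_force: [0.4, -0.5, -0.5]
width: 0.0089
grasp_force: 50.0
```

```bash
python3 - <<'E'
from h import *
s=robot.sense(); print(s['time_s'],s['eef_pos'],s['eef_rot'].round(4).tolist(),s['wrist_force'])
cm,im=shot('wrist','w3.png'); np.savez('pics/w3.npz',K=cm[0],R=cm[1],o=cm[2],t=s['eef_pos'])
g=cv2.cvtColor(im,cv2.COLOR_BGR2GRAY); S=[]
t=s['eef_pos']
q0=[proj(cm,p) for p in([.5220,-.1637,.145],[.5211,-.1058,.145],[.58,-.1626,.145],[.5789,-.1048,.145])]
print(np.round(q0,1))
cv2.imwrite('pics/z3.png',cv2.resize(im[140:290,180:330],None,fx=4,fy=4,interpolation=cv2.INTER_CUBIC))
print('bow near corners',[proj(cm,t+[-.022,dy,dz]).round(1).tolist() for dz in(.022,-.006) for dy in(-.0045,.0045)])
E
```

```text
7.9 [ 0.55047043 -0.13545048  0.2120095 ] [[-0.9999, -0.0152, 0.0007], [-0.0152, 0.9999, -0.0002], [-0.0007, -0.0002, -1.0]] [ 0.36510339 -0.46574929 -0.53712881]
[[214.6 172.3]
 [296.8 172.4]
 [217.6 247.2]
 [294.  247. ]]
bow near corners [[243.7, 231.9], [263.9, 232.2], [245.6, 210.7], [262.6, 210.9]]
```

View pics/z3.png

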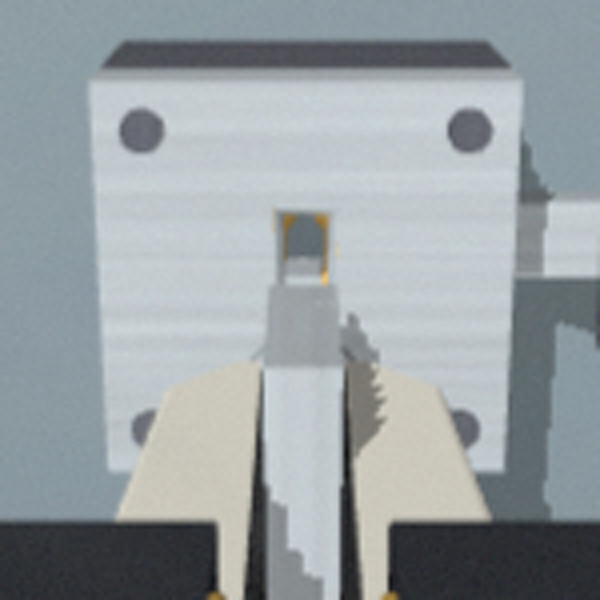

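Request:
{"name": "servo_tool", "arguments": {"motion": [[0, 0.05, -0.5, 0, 0, 0.002, 1], [0, 0.05, -1, 0, 0, 0.002, 1], [0, 0.05, -1.5, 0, 0, 0.002, 1], [0, 0.05, -1.7, 0, 0, 0.002, 1], [0, 0.05, -1.8, 0, 0, 0.002, 1]]}}

```text
time_s: 8.45
eef_pos: [0.5502, -0.1349, 0.1932]
eef_rot: [[-1.0, -0.017, -0.001], [-0.017, 1.0, 0.0], [0.001, 0.0, -1.0]]
wrist_force: [0.1, 0.5, -0.8]
width: 0.0088
grasp_force: 50.0
```

Request:
{"name": "servo_tool", "arguments": {"motion": [[0, 0, -0.2, 0, 0, 0, 1], [0, 0, -0.4, 0, 0, 0, 1], [0, 0, -0.6, 0, 0, 0, 1], [0, 0, -0.6, 0, 0, 0, 1]]}}

```text
time_s: 8.85
eef_pos: [0.5502, -0.1348, 0.1874]
eef_rot: [[-1.0, -0.017, -0.0], [-0.017, 1.0, 0.0], [0.0, 0.0, -1.0]]
wrist_force: [-0.3, 0.2, 0.2]
width: 0.0089
grasp_force: 50.0
```

The bit has entered the slot with no contact force.

Request:
{"name": "servo_tool", "arguments": {"motion": [[0, 0, -0.3, 0, 0, 0, 1], [0, 0, -0.6, 0, 0, 0, 1], [0, 0, -0.9, 0, 0, 0, 1], [0, 0, -1.1, 0, 0, 0, 1], [0, 0, -1.1, 0, 0, 0, 1]]}}

```text
time_s: 9.35
eef_pos: [0.5502, -0.1348, 0.1763]
eef_rot: [[-1.0, -0.017, -0.001], [-0.017, 1.0, 0.0], [0.001, 0.0, -1.0]]
wrist_force: [0.1, -0.0, -0.1]
width: 0.0088
grasp_force: 50.0
```

Request:
{"name": "servo_tool", "arguments": {"motion": [[0, 0, -0.1, 0, 0, 0.03, 1], [0, 0, -0.2, 0, 0, -0.03, 1], [0, 0, -0.3, 0, 0, 0.03, 1], [0, 0, -0.3, 0, 0, -0.03, 1], [0, 0, -0.3, 0, 0, 0, 1]]}}

```text
time_s: 9.85
eef_pos: [0.5507, -0.135, 0.1742]
eef_rot: [[-1.0, -0.016, 0.001], [-0.016, 1.0, -0.0], [-0.001, -0.0, -1.0]]
wrist_force: [0.0, 0.5, 3.2]
width: 0.0092
grasp_force: 50.0
```

Request:
{"name": "servo_tool", "arguments": {"motion": [[0, 0, -0.1, 0, 0, 0.03, 1], [0, 0, -0.15, 0, 0, -0.03, 1], [0, 0, -0.2, 0, 0, 0.03, 1], [0, 0, -0.2, 0, 0, -0.03, 1], [0, 0, -0.2, 0, 0, 0, 1]]}}

```text
time_s: 10.35
eef_pos: [0.5511, -0.1351, 0.1727]
eef_rot: [[-1.0, -0.016, 0.002], [-0.016, 1.0, -0.001], [-0.002, -0.001, -1.0]]
wrist_force: [0.7, 0.6, 5.1]
width: 0.0085
grasp_force: 50.0
```

Request:
{"name": "servo_tool", "arguments": {"motion": [[0, 0, -0.1, 0, 0, 0.03, 1], [0, 0, -0.15, 0, 0, -0.03, 1], [0, 0, -0.2, 0, 0, 0.03, 1], [0, 0, -0.2, 0, 0, -0.03, 1], [0, 0, -0.2, 0, 0, 0, 1]]}}

```text
time_s: 10.85
eef_pos: [0.5509, -0.1351, 0.1703]
eef_rot: [[-1.0, -0.016, 0.002], [-0.016, 1.0, -0.001], [-0.002, -0.001, -1.0]]
wrist_force: [0.7, 0.6, 1.6]
width: 0.0087
grasp_force: 50.0
```

Request:
{"name": "servo_tool", "arguments": {"motion": [[0, 0, -0.1, 0, 0, 0.03, 1], [0, 0, -0.2, 0, 0, -0.03, 1], [0, 0, -0.3, 0, 0, 0.02, 1], [0, 0, -0.3, 0, 0, 0, 1], [0, 0, -0.3, 0, 0, 0, 1]]}}

```text
time_s: 11.35
eef_pos: [0.5509, -0.1351, 0.1675]
eef_rot: [[-1.0, -0.017, 0.002], [-0.017, 1.0, -0.001], [-0.002, -0.001, -1.0]]
wrist_force: [-0.7, 0.0, 5.0]
width: 0.0084
grasp_force: 50.0
```

Home height reached (TCP z 0.1675, expected about 0.1676). Now I'll turn clockwise.

Request:
{"name": "servo_tool", "arguments": {"motion": [[0, 0, -0.08, 0, 0, 0, 1], [0, 0, -0.08, 0, 0, -0.08, 1], [0, 0, -0.08, 0, 0, -0.16, 1], [0, 0, -0.08, 0, 0, -0.24, 1], [0, 0, -0.08, 0, 0, -0.32, 1]]}}

```text
time_s: 11.85
eef_pos: [0.551, -0.1354, 0.1674]
eef_rot: [[-0.954, 0.301, 0.002], [0.301, 0.954, -0.001], [-0.002, -0.001, -1.0]]
wrist_force: [-2.8, 0.1, 11.6]
width: 0.0085
grasp_force: 50.0
```

Request:
{"name": "servo_tool", "arguments": {"motion": [[0, 0, 0, 0, 0, -0.1, 1], [0, 0, 0, 0, 0, -0.2, 1], [0, 0, 0, 0, 0, -0.3, 1], [0, 0, 0, 0, 0, -0.4, 1], [0, 0, 0, 0, 0, -0.5, 1]]}}

```text
time_s: 12.35
eef_pos: [0.551, -0.1355, 0.1674]
eef_rot: [[-0.692, 0.722, 0.002], [0.722, 0.692, -0.001], [-0.003, 0.001, -1.0]]
wrist_force: [-3.2, -2.5, 12.4]
width: 0.0088
grasp_force: 50.0
```

Request:
{"name": "servo_tool", "arguments": {"motion": [[0, 0, 0, 0, 0, -0.1, 1], [0, 0, 0, 0, 0, -0.2, 1], [0, 0, 0, 0, 0, -0.3, 1], [0, 0, 0, 0, 0, -0.4, 1], [0, 0, 0, 0, 0, -0.5, 1]]}}

```text
time_s: 12.85
eef_pos: [0.5507, -0.1356, 0.1674]
eef_rot: [[-0.261, 0.965, 0.002], [0.965, 0.261, -0.002], [-0.002, 0.001, -1.0]]
wrist_force: [-4.0, -1.8, 13.3]
width: 0.0088
grasp_force: 50.0
```

Request:
{"name": "servo_tool", "arguments": {"motion": [[0, 0, 0, 0, 0, -0.08, 1], [0, 0, 0, 0, 0, -0.14, 1], [0, 0, 0, 0, 0, -0.2, 1], [0, 0, 0, 0, 0, -0.24, 1], [0, 0, 0, 0, 0, -0.24, 1]]}}

```text
time_s: 13.35
eef_pos: [0.5506, -0.1357, 0.1674]
eef_rot: [[-0.027, 1.0, 0.001], [1.0, 0.027, -0.002], [-0.002, 0.001, -1.0]]
wrist_force: [-4.5, -3.5, 13.8]
width: 0.0087
grasp_force: 50.0
```

```bash
python3 - <<'E'
from h import *
s=robot.sense(); print(s['time_s'],s['eef_pos'],s['joint_pos'].round(1),s['wrist_force'],s['torque'],np.degrees(np.arctan2(s['eef_rot'][1,0],s['eef_rot'][0,0])))
w=shot('wrist','w4.png')[1]; b=shot('scene','scene4.png')[1]; a=shot('top','top4.png')[1]
cv2.imwrite('pics/z4.png',np.hstack([w[120:300,160:360],cv2.resize(b[130:220,160:260],(200,180)),cv2.resize(a[160:250,240:340],(200,180))]))
E
```

```text
13.35 [ 0.55058913 -0.13568623  0.1673896 ] [-18.5  25.9  95.6  -0.1  58.4 -20. ] [-4.5032861  -3.48882262 13.81257551] [-0.66974478  1.02175941  0.09041469] 91.55041912636821
```

View pics/z4.png

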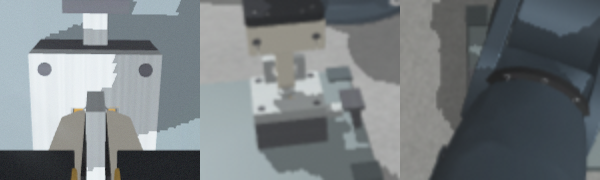

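The wrist view shows the bow aligned between the jaws and turned with them, at a tool turn of about 89.5° relative to the box. The collar is hard on the plate, and the torque has risen. I'll hold briefly and hand in.

Request:
{"name": "servo_tool", "arguments": {"motion": [[0, 0, 0, 0, 0, -0.02, 1], [0, 0, 0, 0, 0, -0.02, 1], [0, 0, 0, 0, 0, -0.02, 1], [0, 0, 0, 0, 0, -0.02, 1], [0, 0, 0, 0, 0, -0.02, 1]]}}

```text
time_s: 14.0
eef_pos: [0.5506, -0.1357, 0.1674]
eef_rot: [[-0.008, 1.0, 0.001], [1.0, 0.008, -0.002], [-0.002, 0.001, -1.0]]
wrist_force: [-5.3, -2.9, 12.3]
width: 0.0086
grasp_force: 50.0
```

```bash
python3 - <<'E'
from h import *
s=robot.sense(); print(s['time_s'],s['eef_pos'],s['grasp_force'],s['wrist_force'],s['torque'],s['dq'].round(2))
print(robot.hand_in())
E
```

```text
14.0 [ 0.55058067 -0.13569757  0.16739841] 50.00846028327942 [-5.25864361 -2.87346853 12.27404658] [-0.70277798  1.09432372  0.03571629] [ 0.07  0.04 -0.02  0.02 -0.06  0.05]
the job is handed in; nothing more can be done
None
```

I handed the job in at 14.0 s with the rectangular-bow key home in the keyhole, turned about 90° clockwise and still gripped at 50 N; the hand-in returned no verdict, and I inferred the plug angle from the tool's turn (at least about 1.45 rad after play) rather than measuring it.

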